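# Slide the mounted lens into its seat and turn the keeper over it

## Task

Push the mounted lens by the outer edge of its black ring across the fixture's deck until it drops into the round seat and lies flat at the bottom. Then push the keeper's upright post round until the keeper rests against its stop, so that its nose lies over the rim of the lens. Only slide things with the fingertips: do not grasp, lift or tip up the lens, do not touch its glass, push gently, leave the pad, screwdriver, tweezers and tape where they are, and move clear at the end.

Things in the scene. Friction and masses are not known exactly. Their poses are not given: they have to be found in the camera images.
- lens_fixture: Lens-loading fixture, fixed: grey flange 199 x 156 x 12 mm under a steel deck plate 185 x 140 mm, whose flat top is 22 mm above the worktop. Origin: on the worktop under the seat's centre; z up. The deck spans x -115 to +70 and y -70 to +70 mm. The lens is loaded towards +x. Light metal guide rails, 6 wide and 5 mm high, stand on it along y = +66 and -66 mm from x = -113 to -41.
- seat (a point): Centre of the floor of the round, cream-lined seat, 53 mm across and 10 mm deep with a square edge; this point is 12 mm above the worktop, axes as the fixture's. The lens is home when its origin lies here; its ring is then flush with the deck.
- lens: Lens in a black metal ring: a disc 50 mm across and 10 mm thick, about 0.07 kg (varies), loose on the deck on the -x side of the seat. Origin: centre of its underside; z up. It slides with much friction. Pushed slowly it tips into the seat once its centre has passed the edge, and drops flat when nearly concentric.
- lens_glass: The domed glass in the lens's ring, 39 mm across, rising 1 mm above the ring. Its origin is the lens's own. Not to be touched.
- keeper (a joint): Keeper: flat steel bar turning about the vertical, 2 to 7 mm above the deck, 11 mm wide, so it passes over a seated lens but not one on the deck. 0 = open, its post at -50 degrees from the pivot in the fixture's frame; grows anticlockwise seen from above to 1.66 rad at the stop pin (post at +45 degrees, nose over the lens's rim). Starts 0 to 0.45. Stiff (about 1.2 N at the post), stays where left.
- keeper_pivot (a point): The keeper's axis at deck height, at x = +31, y = +31 mm of the fixture's frame. The screw head on it is 11 mm across and ends 11 mm above the deck. The stop pin, 5 mm across and 9 mm high, stands on the deck at x = +40, y = +50 mm of the fixture's frame.
- keeper_post (a point): Top centre of the keeper's upright black post, which is 10 mm across, 34 mm from the pivot axis, and stands from 7 to 32 mm above the deck.
- keeper_nose (a point): End of the keeper's nose, 24 mm from the pivot axis, on the underside, 2 mm above the deck.
- pad_1: Small cleaning pad, 24 x 44 x 13 mm, lying on the worktop beside the fixture (its -y side). Origin: centre of the underside, long side along y. Leave alone.
- driver_1: Hand screwdriver with an orange handle, 156 mm long, 16 mm wide, 14 mm high, lying on the worktop beside the fixture (its +y side). Origin: underside, near the middle; lies along y, handle to +y. Leave alone.
- tweezers_1: Steel tweezers, 14 x 124 x 9 mm, lying on the worktop to the right of the fixture. Origin: centre of the underside, lies along y. Leave alone.
- tape_roll_2: Roll of black tape lying flat, 64 mm across, 19 mm high, at the left near the front. Origin: centre of the underside. Leave alone.
There are look-alikes about, which are no part of the job. What is meant by the lens is not blue, and is the larger of those in its own colour.

How it is judged:
By the outcome, as a careful person would: the job done as asked, in the order asked, and still so for the second after the job is handed in, with the robot touching nothing.
It also fails if it takes over 45 s, if anything falls off the work surface, if the arm or the gripper's body presses on something with over 40 N, if the wrist force passes 120 N, or if a joint passes its speed limit or range.

## Robot

A 7-joint arm with a two-finger parallel gripper is mounted at the origin on a cart in front of the work surface, level with it; the furniture and walls round the work are solid. World frame = base frame: x ahead of the robot, y to its left, z up, the work surface at z = 0. Lengths are in mm, angles in rad, forces in N, time in s.
With the tool pointing down it reaches from about 400 to 850 mm from the base axis. Payload 6.9 kg.
Tool frame: the origin (TCP) lies on the centre line of the jaws, within the pads' length; the fingertips stand finger_overhang ahead of it and the grasp point (between the pads) lies 5 mm behind it (finger_overhang is the distance from the TCP to the fingertips, in mm); z points along the fingers, y is the line along which they close (so a half turn about z gives the same grasp; the last joint's range is limited). The gripper opens to 85 mm and grips with 20 to 120 N. Pads are 22 mm wide; open, the fingers measure 114 mm over their backs; the gripper's body (76 mm by 85 mm) begins 54 mm behind the grasp point. The pads swing forward as they close: fully open they stand 13 mm farther back than shut.
Start: joints at [1.216, 0.507, -0.238, 1.5, 0.126, 1.149, -0.155], TCP at [277.886, -559.814, 245.275] pointing down, gripper open.
Joint ranges: [-3.08, 3.08], [-0.24, 2.05], [-1.43, 1.35], [0, 2.5], [-1.52, 4.66], [0.17, 1.96], [-2.89, 2.89]. Speed limits (rad/s): [2.39, 2.39, 3.14, 3.14, 3.14, 3.14, 3.14].

## Interface

Orientations are given as a 3x3 rotation matrix whose columns are the frame's x, y, z axes.
In Python, from station import sense, snapshot, finish_job, finger_overhang gives the robot as it stands.
- The arm moves only by the tool jog_arm, never from a script. Its argument "increments" is a list of rows, each a list of 2 entries, a list of its own where there are three numbers: the shift along the tool's x, y, z in units of 40 mm (1.0 is 40 mm), then the turn, a rotation vector about the tool's x, y, z in units of 5 degrees (1.0 is 5 degrees). A call has 1 to 10 rows; each row shifts and turns the commanded pose from where the row before left it, along the tool's axes as they then stand; what a row does not reach is not made up. A row lasts 1/10 s, in which the tool goes at most 50 mm and 8.59 degrees, less where a joint would pass 70% of its speed; a pose out of reach is approached as far as the arm can. A call is refused whole if a number of a shift passes 1 or a number of a turn 1, either way. A call with a gripper value outside its range is refused whole. "fingers" is the opening, from 0 (shut) to 1 (fully open), set as the call begins (left out, the last holds). The fingers move at their own pace and stop on an object; "force" is the grip in N (left out, the last holds). Time passes only in rows, so rows that do not move let the fingers close. It gives the time, the measured TCP pose, the force, the opening and the grip force at its end, in the units of the state.
- sense(): the state, without advancing time (a new reading comes with each control period).
- snapshot(name): name is "side" or "top"; returns a dict with "img" (480x640x3 uint8, red, green, blue), "z_map" (480x640 float32, mm along the optical axis (not along the pixel's ray), 0 where there is no reading), "fx", "fy", "cx", "cy" (pixels), "R" (3x3) and "t" (3): a world point X has camera coordinates R X + t. Camera axes: x right, y down, z forward; pixel columns grow to the right and rows downward; lengths in mm; the calibration is good to about 2 mm. A picture is of the moment at which its call begins.
- finish_job(): hands the job in; it is judged then, once.
The state is a dict: "t": time; "joint_pos": joint angles; "qd": joint speeds; "effort": joint torques, N m; "ee_pos": TCP position; "ee_rot": TCP orientation; "contact_force": force on the tool from outside, world axes, zero at the start; "wrist_torque": the same for the moment, N m; "finger_gap": finger opening in mm; "grip_force": force on a finger pad.
Only numpy, scipy, OpenCV 4.12 (cv2) and the standard library are available. Lean on these libraries where they do the work, as an engineer would, in place of code of your own. Each camera call takes 0.05 s, during which the arm holds its last target. There are 200 camera calls.

## Working session

There is one attempt and no reset: what is moved stays moved. The work goes in short steps, Python scripts to look and compute and a tool call to move; the robot and the scene stay as the last step left them, time stands still between calls to the robot, and variables do not carry over. Pictures are saved under pics/ and viewed, at most 10 in all, crops included, and the job is handed in when it is done.

Besides the shell and the picture viewer there is one more tool, called after ">>>" by a JSON object that holds its "method" and its "body". jog_arm: Moves the arm, as the interface text tells. Its arguments: {"type":"object","properties":{"increments":{"type":"array","items":{"type":"array"}},"fingers":{"type":"number"},"force":{"type":"number"}},"required":["increments"]}

```bash
mkdir -p pics; ls
cat > h.py <<'E'
import numpy as np,cv2
from station import *
def save(n,s): cv2.imwrite(f'pics/{n}.png',cv2.cvtColor(s,cv2.COLOR_RGB2BGR))
def plane(s,u,v,z):
    d=s['R'].T@np.array([(u-s['cx'])/s['fx'],(v-s['cy'])/s['fy'],1.]);c=-s['R'].T@s['t']
    return c+d*(z-c[2])/d[2]
def proj(s,X):
    p=s['R']@np.array(X,float)+s['t'];return p[0]/p[2]*s['fx']+s['cx'],p[1]/p[2]*s['fy']+s['cy']
E
python3 - <<'E'
from h import *
for n in('top','side'):
    s=snapshot(n);save(n+'0',s['img']);print(n,s['fx'],(-s['R'].T@s['t']).round(),s['R'].round(2).tolist())
print(sense(),finger_overhang if not callable(finger_overhang) else finger_overhang())
E
```

```text
pics
top 532.3180583734796 [ 276.  296. 1131.] [[0.01, -1.0, 0.0], [-0.98, -0.01, -0.21], [0.21, -0.0, -0.98]]
side 437.2286951214522 [ 437. -438.  517.] [[0.99, -0.12, 0.0], [-0.06, -0.54, -0.84], [0.1, 0.83, -0.54]]
{'t': 0.1, 'joint_pos': array([ 1.21550498,  0.50824095, -0.23750995,  1.50104047,  0.12569991,
        1.14890762, -0.15479888]), 'qd': array([-0.00134283, -0.00261022, -0.00128392, -0.00330059, -0.00021981,
        0.0024072 ,  0.00056173]), 'effort': array([-5.87662653e-03, -6.21831894e+01, -2.19491959e+00, -2.50202358e+01,
        1.25000247e-02,  7.87076337e-03, -7.26321787e-05]), 'ee_pos': array([ 277.64131244, -559.46182764,  244.52118092]), 'ee_rot': array([[ 8.95703177e-01,  4.44651831e-01, -7.53696991e-04],
       [ 4.44652468e-01, -8.95702049e-01,  1.42207371e-03],
       [-4.27602614e-05, -1.60888916e-03, -9.99998705e-01]]), 'contact_force': array([0.51791942, 0.49749842, 0.14476162]), 'wrist_torque': array([-0.00202947,  0.01038291,  0.07342455]), 'grip_force': 0.0, 'finger_gap': 85.27388532287732} 14.0
```

View pics/top0.png

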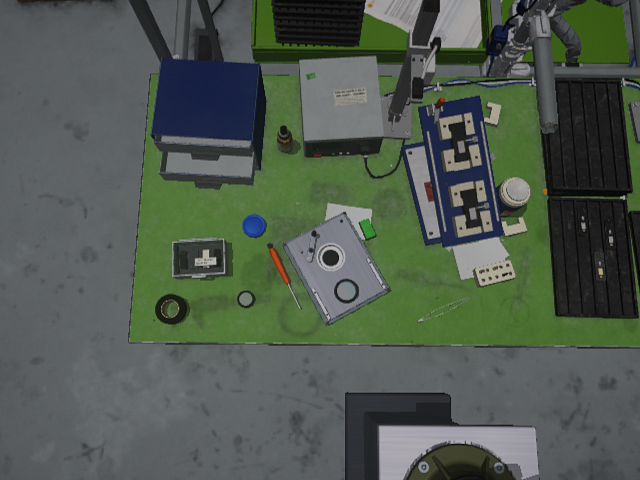

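View pics/side0.png

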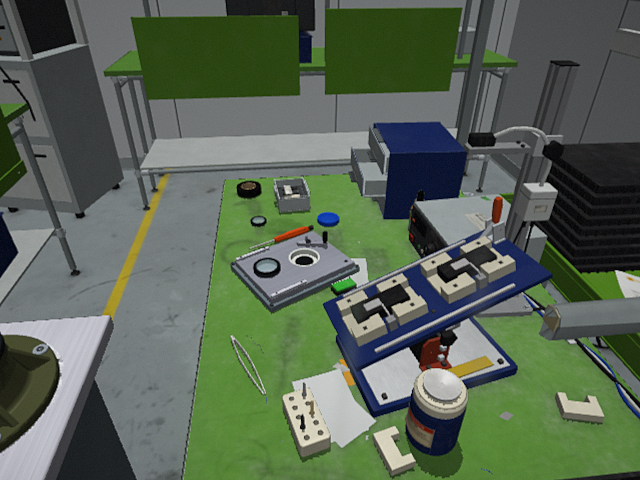

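Run:
```python
from h import *
s=snapshot('top');c=s['img'][200:335,270:400];save('crop1',cv2.resize(c,None,fx=4.4,fy=4.4,interpolation=cv2.INTER_CUBIC))
s2=snapshot('side')
c=s2['img'][220:315,220:370];save('crop2',cv2.resize(c,None,fx=5,fy=5,interpolation=cv2.INTER_CUBIC))
for u,v in[(330,257),(346,291)]: print(plane(s,u,v,22+10*(v>270)))
for u,v in[(303,258),(267,267)]: print(plane(s2,u,v,22+10*(v>262)))
```

```text
[489.6786036 257.8893455  22.       ]
[416.34651741 224.88170082  32.        ]
[489.39857648 252.39490359  22.        ]
[419.71954934 217.84590182  32.        ]
```

View pics/crop1.png

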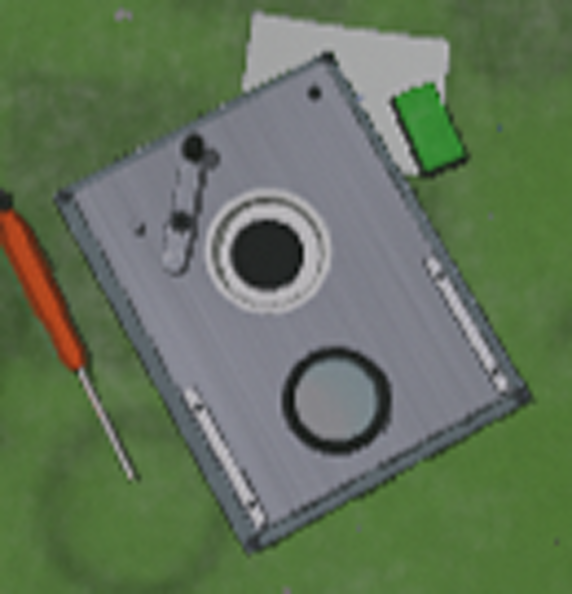

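View pics/crop2.png

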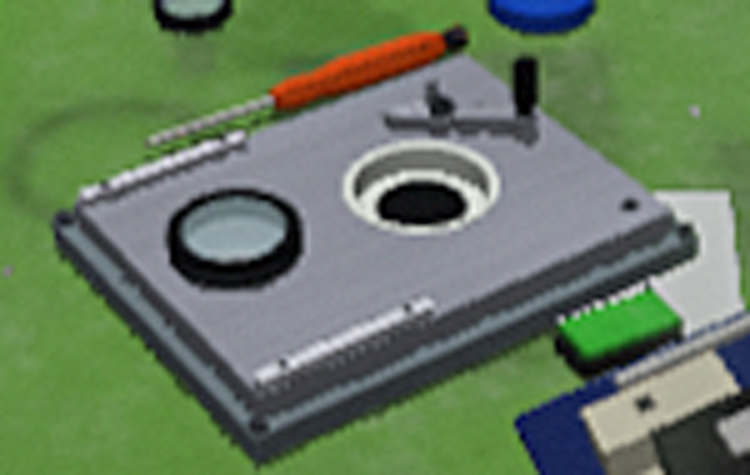

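```bash
cat >> h.py <<'E'
def blobs(mask,box,amin=15):
    m=np.zeros(mask.shape,np.uint8);u0,v0,u1,v1=box;m[v0:v1,u0:u1]=mask[v0:v1,u0:u1]
    cs,_=cv2.findContours(m,cv2.RETR_EXTERNAL,cv2.CHAIN_APPROX_NONE)
    return [c for c in cs if cv2.contourArea(c)>amin]
E
python3 - <<'E'
from h import *
for n,box in(('top',(280,200,395,330)),('side',(225,220,370,315))):
    s=snapshot(n);im=s['img'].astype(int);g=im.mean(2);sat=im.max(2)-im.min(2)
    warm=(im[...,0]>150)&(im[...,0]>=im[...,2]+2)
    for nm,m,z in(('cream',warm,22),('white',(g>185),27),('black',g<62,32)):
        for c in blobs(m,box):
            P=np.array([plane(s,u,v,z)[:2] for u,v in c[:,0]],np.float32)
            ctr,r=cv2.minEnclosingCircle(P);rc=cv2.minAreaRect(P)
            e=cv2.fitEllipse(P) if len(P)>5 else None
            print(n,nm,c[:,0].mean(0).round(),'circ',np.round(ctr,1),round(r,1),'rect',np.round(rc[0],1),np.round(rc[1],1),round(rc[2],1),'ell',np.round(e[0],1),np.round(e[1],1))
    if n=='top':
        P=(s['z_map']);print('zmap deck',P[310,330]); 
        R,t=s['R'],s['t']
        vv,uu=np.mgrid[0:480,0:640];z=P;X=np.stack([(uu-s['cx'])/s['fx']*z,(vv-s['cy'])/s['fy']*z,z],-1)
        W=(X-t)@R
        print('obst max z y in -600..300,x<470', [(y,W[...,2][(W[...,1]>y)&(W[...,1]<y+100)&(W[...,0]>330)&(W[...,0]<500)&(z>0)].max().round()) for y in range(-200,400,100)])
        d=(np.abs(W[...,2]-22)<5)&(W[...,0]>350)&(W[...,0]<620)&(np.abs(W[...,1]-250)<160)
        P=W[d][:,:2].astype(np.float32);cs=blobs(d.astype(np.uint8),(0,0,640,480),500)
        for c in cs:
            Q=np.array([plane(s,u,v,22)[:2] for u,v in c[:,0]],np.float32);print('deck',cv2.minAreaRect(Q))
E
```

```text
top cream [283. 273.] circ [454.4 355.8] 20.6 rect [453.7 357.3] [41.2  6.4] 25.3 ell [453.3 356.7] [ 5.9 42.1]
top black [346. 291.] circ [418.  224.7] 25.3 rect [417.5 224.9] [48.2 48.8] 45.1 ell [417.3 224.8] [47.5 49.1]
top black [285. 271.] circ [457.2 352.2] 31.5 rect [457.2 352.2] [62.9  4.4] 24.0 ell [457.1 352.2] [ 4.6 58.5]
top black [330. 258.] circ [486.8 257.4] 16.6 rect [487.  257.6] [32.  31.6] 63.9 ell [487.  257.5] [30.9 32. ]
top black [366. 233.] circ [548.1 179.8] 23.4 rect [547.8 178.6] [43.2 25.8] 19.6 ell [504.9 180.3] [25.8 48.9]
zmap deck 1108.4664
obst max z y in -600..300,x<470 [(-200, np.float64(48.0)), (-100, np.float64(47.0)), (0, np.float64(100.0)), (100, np.float64(32.0)), (200, np.float64(37.0)), (300, np.float64(37.0))]
deck ((470.29949951171875, 245.49893188476562), (185.3285369873047, 141.91162109375), 29.008230209350586)
side cream [351. 300.] circ [560.4 120.9] 31.8 rect [560.4 121. ] [59.9 21.9] 27.3 ell [560.7 121.2] [21.9 74. ]
side cream [304. 256.] circ [491.1 256.9] 30.0 rect [491.7 260. ] [52.2 58.8] 88.9 ell [490.9 257. ] [54.8 54.9]
side
[... 779 characters left out ...]
8.5] [  7.  132.9]
side black [266. 267.] circ [419.5 217.2] 30.9 rect [418.3 217.4] [58.4 48.9] 83.3 ell [418.6 217.3] [48.4 60.3]
side black [304. 260.] circ [489.  229.6] 16.1 rect [489.4 230.3] [22.5 30.5] 83.3 ell [489.  230.6] [23.7 32.2]
side black [325. 237.] circ [540.  307.1] 22.7 rect [538.6 307.2] [45.3 10.4] 82.2 ell [539.4 310.1] [10.6 46.9]
side black [294. 235.] circ [476.7 326.6] 51.2 rect [477.7 325. ] [101.9  16.2] 30.4 ell [479.7 327.9] [ 16.4 105.7]
side black [328. 223.] circ [554.4 368.3] 22.4 rect [553.5 361. ] [25.  43.5] 83.3 ell [554.1 366.7] [36.8 39.7]
side black [258. 223.] circ [402.8 382.5] 19.5 rect [402.8 378.7] [25.  35.6] 83.3 ell [404.1 387.8] [31.5 41.9]
```

Candidates in the top image are the black ring on the deck (346,291), the small black-ringed lens (246,298), the blue cap (254,226) and the tape (171,309). I choose (346,291): it is on the deck and is the larger black-ringed one, and the crops confirm it. The keeper is open, with its post at crop1 (193,148), and the seat is at (330,257).

>>> {"method": "jog_arm", "body": {"increments": [[[0.69,-0.775,0],[0,0,0]],[[0.69,-0.775,0],[0,0,0]],[[0.69,-0.775,0],[0,0,0]],[[0.69,-0.775,0],[0,0,0]],[[0.69,-0.775,0],[0,0,0]],[[0.69,-0.775,0],[0,0,0]],[[0.69,-0.775,0],[0,0,0]],[[0.69,-0.775,0],[0,0,0]],[[0.69,-0.775,0],[0,0,0]],[[0.69,-0.775,0],[0,0,0]]], "fingers": 0.35, "force": 20}}

```text
t: 1.3
ee_pos: [387.5, -157.8, 245.6]
ee_rot: [[0.896, 0.445, 0.001], [0.445, -0.896, -0.0], [0.0, 0.001, -1.0]]
contact_force: [1.3, -0.4, 0.4]
finger_gap: 30.3
grip_force: 0.0
```

>>> {"method": "jog_arm", "body": {"increments": [[[0.59,-0.81,0],[0,0,0]],[[0.59,-0.81,0],[0,0,0]],[[0.59,-0.81,0],[0,0,0]],[[0.59,-0.81,0],[0,0,0]],[[0.26,-1,0],[0,0,0]],[[0.26,-1,0],[0,0,0]],[[0.26,-1,0],[0,0,0]],[[0.26,-1,0],[0,0,0]],[[0.26,-1,0],[0,0,0.48]],[[0,0,1],[0,0,0]]]}}

```text
t: 2.3
ee_pos: [373.0, 208.4, 208.8]
ee_rot: [[0.911, 0.412, 0.009], [0.412, -0.911, 0.008], [0.011, -0.003, -1.0]]
contact_force: [1.0, -0.3, -0.1]
finger_gap: 29.7
grip_force: 0.0
```

>>> {"method": "jog_arm", "body": {"increments": [[[0,0,0.93],[0,0,0]],[[0,0,0.93],[0,0,0]],[[0,0,0.93],[0,0,0]],[[0,0,0.93],[0,0,0]],[[0,0,0],[0,0,0]]]}}

```text
t: 2.8
ee_pos: [369.8, 199.9, 53.5]
ee_rot: [[0.913, 0.408, -0.006], [0.408, -0.913, -0.003], [-0.007, 0.0, -1.0]]
contact_force: [-0.6, 1.8, 0.7]
finger_gap: 30.0
grip_force: 0.0
```

Run:
```python
from h import *
s=snapshot('side');c=s['img'][190:310,200:360];save('crop3',cv2.resize(c,None,fx=5,fy=5,interpolation=cv2.INTER_CUBIC))
q=sense();print(q['ee_pos'],q['ee_rot'].round(3).tolist())
for k in (-1,1):
  for a in (-11,11):
    p=q['ee_pos']+q['ee_rot']@[a,k*15,14];u,v=proj(s,p);print(k,a,p.round(),(u-200)*5,(v-190)*5)
# depth of fingers: lowest points above deck
z=s['z_map'];vv,uu=np.mgrid[0:480,0:640];X=np.stack([(uu-s['cx'])/s['fx']*z,(vv-s['cy'])/s['fy']*z,z],-1);W=(X-s['t'])@s['R']
L=(W-q['ee_pos'])@q['ee_rot']
m=(z>0)&(abs(L[...,0])<20)&(abs(L[...,1])<45)&(L[...,2]<25)&(L[...,2]>-30)
for lo in range(-30,25,4):
  k=m&(L[...,2]>=lo)&(L[...,2]<lo+4)
  if k.any(): print(lo,k.sum(),np.percentile(L[k],[2,98],axis=0).round(1).tolist())
```

```text
[370.65718441 200.50251536  55.46963018] [[0.913, 0.408, -0.004], [0.408, -0.913, -0.002], [-0.004, 0.0, -1.0]]
-1 -11 [354. 210.  42.] 152.1682059451615 390.0873970872149
-1 11 [375. 219.  41.] 209.09156408778003 371.73200302439454
1 -11 [367. 182.  42.] 183.6376343674624 434.2282882711612
1 11 [387. 191.  41.] 241.7527559983705 414.8207671386649
-30 13 [[-14.0, -20.6, -29.8], [-8.7, 29.8, -26.1]]
-26 13 [[-12.8, -20.0, -25.8], [-5.5, -13.8, -22.1]]
-22 21 [[-12.2, -22.4, -21.8], [3.9, 29.7, -18.2]]
-18 42 [[-12.2, -15.9, -17.9], [6.7, 30.7, -14.0]]
-14 34 [[-12.1, -16.0, -13.8], [9.6, 29.9, -10.4]]
-10 34 [[-12.1, -17.7, -9.8], [9.3, 30.7, -6.0]]
-6 39 [[-12.2, -17.1, -5.7], [8.7, 30.4, -2.4]]
-2 37 [[-12.2, -17.8, -1.7], [4.5, 31.2, 2.0]]
2 31 [[-11.8, -16.0, 2.3], [7.5, 29.8, 5.6]]
6 25 [[-12.3, -18.1, 6.2], [9.8, 29.0, 9.8]]
10 22 [[-11.2, -15.5, 10.1], [7.4, 23.7, 13.8]]
14 4 [[-7.4, -13.5, 14.1], [7.0, 22.6, 15.6]]
```

View pics/crop3.png

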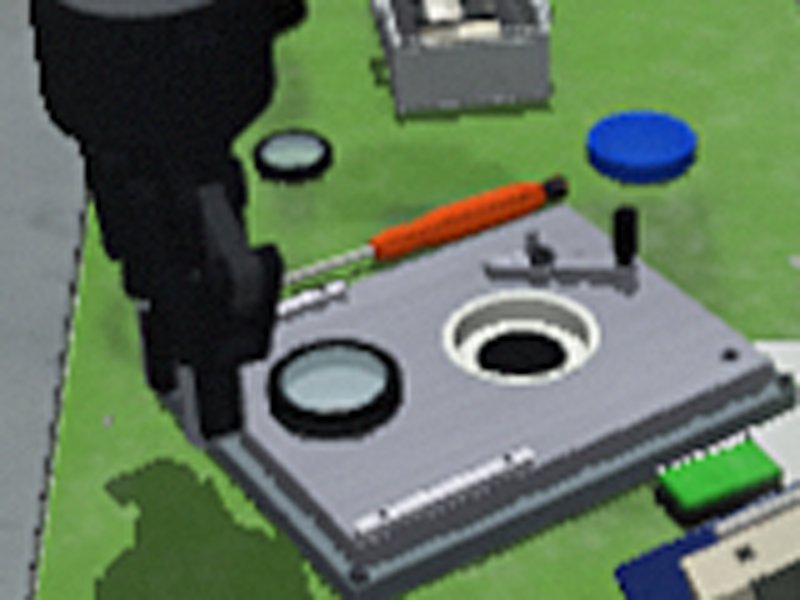

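>>> {"method": "jog_arm", "body": {"increments": [[[0,-0.07,0.2],[0,0,0]],[[0,0,0.2],[0,0,0]],[[0.15,0,0],[0,0,0]],[[0.15,0,0],[0,0,0]],[[0.08,0,0],[0,0,0]],[[0.07,0,0],[0,0,0]],[[0.07,0,0],[0,0,0]],[[0.07,0,0],[0,0,0]],[[0.07,0,0],[0,0,0]],[[0.07,0,0],[0,0,0]]]}}

```text
t: 3.85
ee_pos: [397.4, 215.3, 40.5]
ee_rot: [[0.914, 0.407, -0.0], [0.407, -0.914, -0.0], [-0.0, 0.0, -1.0]]
contact_force: [-0.6, -0.2, 0.2]
finger_gap: 29.8
grip_force: 0.3
```

>>> {"method": "jog_arm", "body": {"increments": [[[0.1,0,0],[0,0,0]],[[0.1,0,0],[0,0,0]],[[0.1,0,0],[0,0,0]],[[0.1,0,0],[0,0,0]],[[0.1,0,0],[0,0,0]],[[0.1,0,0],[0,0,0]],[[0.1,0,0],[0,0,0]],[[0.1,0,0],[0,0,0]],[[0.1,0,0],[0,0,0]],[[0,0,0],[0,0,0]]]}}

```text
t: 4.85
ee_pos: [431.0, 230.4, 40.5]
ee_rot: [[0.914, 0.407, 0.001], [0.407, -0.914, 0.001], [0.001, -0.0, -1.0]]
contact_force: [-0.3, -0.3, 0.6]
finger_gap: 29.6
grip_force: 0.0
```

Run:
```python
from h import *
q=sense();print(q['ee_pos'],q['contact_force'])
s=snapshot('side');a=cv2.resize(s['img'][210:300,240:350],None,fx=5,fy=5,interpolation=cv2.INTER_CUBIC)
s=snapshot('top');b=cv2.resize(s['img'][230:320,300:345],None,fx=5,fy=5,interpolation=cv2.INTER_CUBIC)
save('crop4',np.hstack([a,b]))
```

```text
[430.95953201 230.35470322  40.51262397] [-0.32711006 -0.31160566  0.5855879 ]
```

View pics/crop4.png

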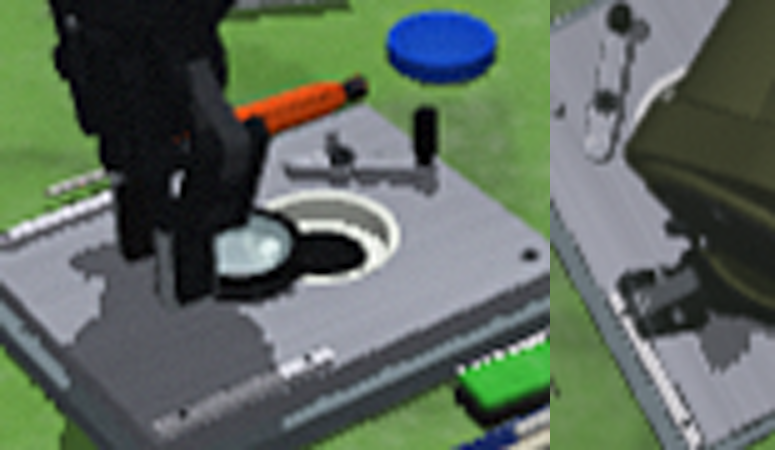

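The side view shows the lens at the seat's edge, centred between the fingers.

>>> {"method": "jog_arm", "body": {"increments": [[[0.06,0,0],[0,0,0]],[[0.06,0,0],[0,0,0]],[[0.06,0,0],[0,0,0]],[[0.06,0,0],[0,0,0]],[[0.06,0,0],[0,0,0]],[[0.06,0,0],[0,0,0]],[[0.06,0,0],[0,0,0]],[[0.06,0,0],[0,0,0]],[[0.06,0,0],[0,0,0]],[[0.06,0,0],[0,0,0]]]}}

```text
t: 5.95
ee_pos: [452.3, 239.8, 40.5]
ee_rot: [[0.914, 0.407, -0.0], [0.407, -0.914, 0.0], [-0.0, -0.0, -1.0]]
contact_force: [-1.5, -0.9, 0.2]
finger_gap: 29.8
grip_force: 0.2
```

>>> {"method": "jog_arm", "body": {"increments": [[[0.04,0,0],[0,0,0]],[[0.04,0,0],[0,0,0]],[[0.04,0,0],[0,0,0]],[[0.04,0,0],[0,0,0]],[[0,0,0],[0,0,0]]]}}

```text
t: 6.45
ee_pos: [458.4, 242.5, 40.6]
ee_rot: [[0.914, 0.407, 0.0], [0.407, -0.914, 0.0], [0.001, -0.0, -1.0]]
contact_force: [0.6, -0.2, -0.5]
finger_gap: 29.9
grip_force: 0.0
```

Run:
```python
from h import *
q=sense();print(q['ee_pos'],q['contact_force'])
s=snapshot('side');save('crop5',cv2.resize(s['img'][210:300,240:350],None,fx=6,fy=6,interpolation=cv2.INTER_CUBIC))
```

```text
[458.41401896 242.54446704  40.5606849 ] [ 0.55265854 -0.21421805 -0.47362824]
```

View pics/crop5.png

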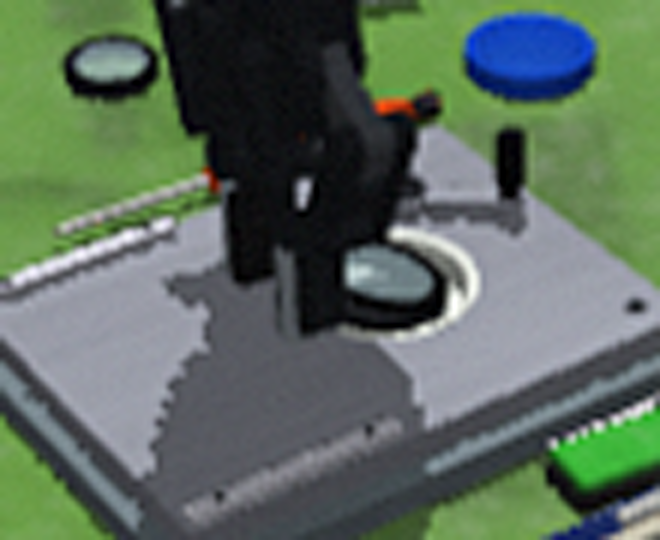

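The lens is tilted into the seat with its tail on the edge. It needs a few mm more.

>>> {"method": "jog_arm", "body": {"increments": [[[0.025,0,0],[0,0,0]],[[0.025,0,0],[0,0,0]],[[0.025,0,0],[0,0,0]],[[0,0,0],[0,0,0]]]}}

```text
t: 6.9
ee_pos: [460.9, 243.6, 40.5]
ee_rot: [[0.914, 0.407, 0.0], [0.407, -0.914, 0.0], [0.0, -0.0, -1.0]]
contact_force: [1.0, 0.4, 0.4]
finger_gap: 29.9
grip_force: 0.0
```

Run:
```python
from h import *
q=sense();print(q['ee_pos'],q['contact_force'])
s=snapshot('side');save('crop6',cv2.resize(s['img'][210:300,240:350],None,fx=6,fy=6,interpolation=cv2.INTER_CUBIC))
```

```text
[460.90907243 243.64992019  40.48779786] [0.97573245 0.4133851  0.39448306]
```

View pics/crop6.png

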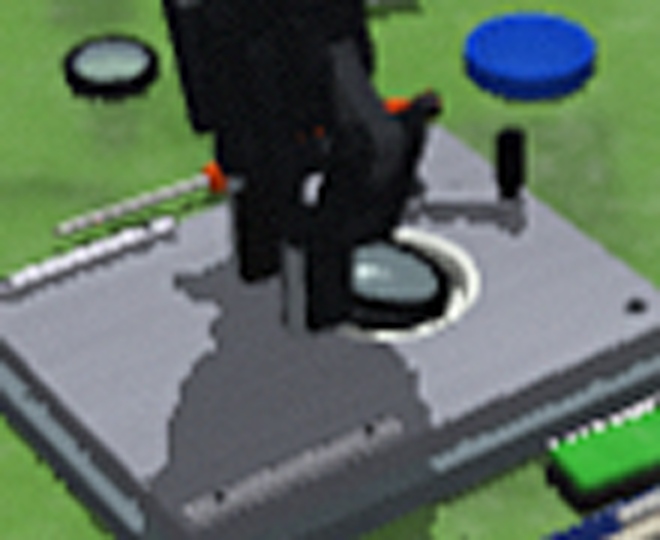

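```bash
cat >> h.py <<'E'
def lens(n='side'):
    "ring/glass surface in the seat, in the fixture frame: plane z=a x+b y+c"
    s=snapshot(n);z=s['z_map'];vv,uu=np.mgrid[0:480,0:640]
    X=np.stack([(uu-s['cx'])/s['fx']*z,(vv-s['cy'])/s['fy']*z,z],-1);W=(X-s['t'])@s['R']
    a=np.radians(29);F=np.array([[np.cos(a),np.sin(a),0],[-np.sin(a),np.cos(a),0],[0,0,1]])
    L=(W-[490,256.6,0])@F.T
    for x in range(-28,33,6): # cells along x near y=-10..10
        k=(z>0)&(abs(L[...,0]-x)<3)&(abs(L[...,1]+4)<8)&(L[...,2]<45)
        if k.any(): print(n,x,k.sum(),np.round(np.percentile(L[k][:,2],[10,50,90]),1),s['img'][k].mean(0).round())
E
python3 -c "
from h import *
lens()"
```

```text
side -16 2 [33.9 34.3 34.8] [114. 132. 138.]
side -10 16 [21.4 32.5 33.7] [125. 141. 144.]
side -4 12 [30.5 31.4 32.8] [132. 150. 154.]
side 2 12 [28.5 29.7 30.9] [112. 130. 135.]
side 8 13 [26.4 27.3 28.3] [110. 127. 132.]
side 14 9 [23.7 24.3 26.3] [75. 87. 91.]
side 20 11 [22.3 23.3 23.7] [41. 42. 43.]
side 26 23 [14.8 20.7 24.1] [161. 164. 157.]
side 32 12 [22.1 22.7 23.9] [168. 171. 179.]
```

>>> {"method": "jog_arm", "body": {"increments": [[[-0.05,0,0],[0,0,0]],[[-0.05,0,0],[0,0,0]],[[0,0,0],[0,0,0]],[[0,0,0],[0,0,0]]]}}

```text
t: 7.4
ee_pos: [457.1, 241.9, 40.5]
ee_rot: [[0.914, 0.407, 0.0], [0.407, -0.914, -0.0], [0.0, 0.0, -1.0]]
contact_force: [0.5, 0.9, 0.1]
finger_gap: 29.8
grip_force: 0.0
```

```bash
python3 -c "
from h import *
print(sense()['ee_pos'],sense()['contact_force'])
lens()"
```

```text
[457.08036515 241.89581267  40.54194131] [0.49951334 0.89655578 0.14243898]
side -16 10 [29.6 34.  34.9] [136. 153. 154.]
side -10 17 [13.2 32.8 33.8] [125. 140. 142.]
side -4 12 [29.9 31.1 31.9] [129. 146. 150.]
side 2 11 [28.2 29.1 29.7] [111. 129. 134.]
side 8 13 [26.4 27.3 28.2] [110. 127. 132.]
side 14 8 [23.9 24.6 26. ] [69. 80. 84.]
side 20 12 [22.  22.8 24.6] [59. 60. 59.]
side 26 23 [12.2 18.9 23. ] [156. 159. 153.]
side 32 16 [21.5 22.6 23.8] [175. 178. 184.]
```

```bash
cat >> h.py <<'E'
def scan(n='side'):
    s=snapshot(n);z=s['z_map'];vv,uu=np.mgrid[0:480,0:640]
    X=np.stack([(uu-s['cx'])/s['fx']*z,(vv-s['cy'])/s['fy']*z,z],-1);W=(X-s['t'])@s['R']
    a=np.radians(29);F=np.array([[np.cos(a),np.sin(a),0],[-np.sin(a),np.cos(a),0],[0,0,1]])
    return s,(W-[490,256.6,0])@F.T
E
python3 -c "
from h import *
s,L=scan();g=s['img'].mean(2)
gl=(g>85)&(np.hypot(L[...,0],L[...,1])<23)&(L[...,2]>23)&(L[...,2]<40)&(L[...,0]>-12)
A=L[gl];A1=np.c_[A[:,:2],np.ones(len(A))];p,r,_,_=np.linalg.lstsq(A1,A[:,2],rcond=None);print('plane',p,len(A),np.std(A[:,2]-A1@p),A.mean(0))
for v in range(246,268,2):
  print(v,[(u,*L[v,u].round().astype(int),int(g[v,u])) for u in range(298,324,3)])
"
```

```text
plane [-0.32622452  0.04081112 29.94153341] 95 0.8046728738488669 [ 0.60030652 -5.68385202 29.51373432]
246 [(298, np.int64(-37), np.int64(-41), np.int64(85), 22), (301, np.int64(-32), np.int64(-43), np.int64(83), 14), (304, np.int64(-30), np.int64(-50), np.int64(87), 34), (307, np.int64(27), np.int64(26), np.int64(22), 72), (310, np.int64(32), np.int64(22), np.int64(23), 141), (313, np.int64(37), np.int64(18), np.int64(23), 77), (316, np.int64(41), np.int64(14), np.int64(24), 136), (319, np.int64(46), np.int64(11), np.int64(23), 82), (322, np.int64(53), np.int64(9), np.int64(21), 76)]
248 [(298, np.int64(-39), np.int64(-43), np.int64(82), 22), (301, np.int64(-34), np.int64(-46), np.int64(82), 15), (304, np.int64(-29), np.int64(-47), np.int64(80), 136), (307, np.int64(23), np.int64(20), np.int64(23), 216), (310, np.int64(28), np.int64(16), np.int64(23), 188), (313, np.int64(34), np.int64(14), np.int64(21), 159), (316, np.int64(38), np.int64(10), np.int64(22), 160), (319, np.int64(42), np.int64(5), np.int64(23), 162), (322, np.int64(47), np.int64(2), np.int64(23), 157)]
250 [(298, np.
[... 3719 characters left out ...]
 np.int64(-30), np.int64(21), 200), (316, np.int64(6), np.int64(-35), np.int64(23), 160), (319, np.int64(9), np.int64(-40), np.int64(24), 161), (322, np.int64(16), np.int64(-40), np.int64(21), 161)]
266 [(298, np.int64(-25), np.int64(-20), np.int64(23), 105), (301, np.int64(-22), np.int64(-25), np.int64(24), 156), (304, np.int64(-16), np.int64(-27), np.int64(23), 217), (307, np.int64(-12), np.int64(-31), np.int64(23), 192), (310, np.int64(-6), np.int64(-32), np.int64(21), 160), (313, np.int64(-3), np.int64(-38), np.int64(24), 161), (316, np.int64(2), np.int64(-40), np.int64(22), 162), (319, np.int64(7), np.int64(-43), np.int64(22), 165), (322, np.int64(12), np.int64(-46), np.int64(22), 164)]
```

The lens is resting naturally on its side edges (slope 0.33) with its centre about 4 mm short, so I keep pushing.

>>> {"method": "jog_arm", "body": {"increments": [[[0.05,0,0],[0,0,0]],[[0.05,0,0],[0,0,0]],[[0.025,0,0],[0,0,0]],[[0.025,0,0],[0,0,0]],[[0,0,0],[0,0,0]],[[0,0,0],[0,0,0]]]}}

```text
t: 8.1
ee_pos: [462.6, 244.4, 40.5]
ee_rot: [[0.914, 0.407, 0.0], [0.407, -0.914, 0.0], [0.0, -0.0, -1.0]]
contact_force: [0.2, -0.4, 0.9]
finger_gap: 29.8
grip_force: 0.0
```

```bash
python3 -c "
from h import *
print(sense()['ee_pos'],sense()['contact_force'])
lens()"
```

```text
[462.60684741 244.41114118  40.49550763] [ 0.19888981 -0.3817382   0.9196489 ]
side -16 2 [32.1 32.2 32.2] [ 96. 112. 118.]
side -10 8 [29.7 30.4 31.1] [129. 149. 152.]
side -4 11 [28.9 29.6 30.8] [150. 167. 170.]
side 2 15 [27.6 28.6 30. ] [118. 135. 140.]
side 8 11 [26.2 26.7 27.3] [113. 131. 136.]
side 14 11 [24.8 25.5 26.8] [105. 122. 126.]
side 20 11 [21.2 23.4 23.9] [45. 47. 48.]
side 26 17 [17.6 21.4 23.4] [160. 163. 157.]
side 32 14 [21.7 22.4 24. ] [178. 181. 186.]
```

Slope is falling, so continue.

>>> {"method": "jog_arm", "body": {"increments": [[[0.025,0,0],[0,0,0]],[[0.025,0,0],[0,0,0]],[[0,0,0],[0,0,0]],[[0,0,0],[0,0,0]]]}}

```text
t: 8.55
ee_pos: [464.5, 245.2, 40.5]
ee_rot: [[0.914, 0.407, 0.0], [0.407, -0.914, 0.0], [0.0, -0.0, -1.0]]
contact_force: [-0.5, -0.2, -0.6]
finger_gap: 30.1
grip_force: 0.0
```

```bash
python3 -c "
from h import *
print(sense()['ee_pos'],sense()['contact_force'])
lens()"
```

```text
[464.45974033 245.19481036  40.50483342] [-0.52304963 -0.17346284 -0.57327314]
side -10 7 [21.3 22.6 24.1] [116. 132. 137.]
side -4 17 [22.4 23.6 24.7] [118. 137. 142.]
side 2 14 [21.9 23.6 24.6] [122. 141. 146.]
side 8 13 [22.3 23.1 24.5] [120. 139. 143.]
side 14 11 [21.9 22.5 23.4] [117. 136. 140.]
side 20 17 [21.2 22.1 23.8] [38. 43. 45.]
side 26 17 [16.9 21.8 23.4] [163. 167. 160.]
side 32 14 [22.1 23.1 23.8] [177. 181. 186.]
```

Dropped flat. Now lift clear, shut the fingers and compute the keeper post.

>>> {"method": "jog_arm", "body": {"increments": [[[0,0,-0.5],[0,0,0]],[[0,0,-0.6],[0,0,0]],[[0,0,-0.6],[0,0,0]],[[-0.5,0,0],[0,0,0]],[[0,0,0],[0,0,0]]], "fingers": 0.35}}

```text
t: 9.1
ee_pos: [444.6, 236.1, 109.0]
ee_rot: [[0.913, 0.407, -0.0], [0.407, -0.913, -0.001], [-0.001, 0.001, -1.0]]
contact_force: [-0.1, 0.1, -0.4]
finger_gap: 30.0
grip_force: 0.0
```

Run:
```python
from h import *
im=cv2.imread('pics/top0.png');s=snapshot('top');s2=snapshot('side')
a=np.radians(29);F=np.array([[np.cos(a),np.sin(a)],[-np.sin(a),np.cos(a)]])
p=plane(s,270+193/4.4,200+148/4.4,54);f=F@(p[:2]-[490,256.6]);print('post top',p,f,np.degrees(np.arctan2(f[1]-31,f[0]-31)),np.hypot(*(f-31)))
for q in range(0,30,5):
  b=np.radians(-50+q);w=F.T@[31+34*np.cos(b),31+34*np.sin(b)]+[490,256.6]
  print(q,np.round(w,1),[np.round(proj(s,[*w,z])) for z in(54,29)],[np.round(proj(s2,[*w,z])) for z in (54,)])
st=sense();print(st['ee_pos'])
save('crop7',cv2.resize(s2['img'][200:300,250:360],None,fx=6,fy=6,interpolation=cv2.INTER_CUBIC))
```

```text
post top [532.61290859 292.66386993  54.        ] [54.75420072 10.88302332] -40.2606225496442 31.12803884673493
0 [533.8 286.6] [array([317., 233.]), array([317., 236.])] [array([324., 233.])]
5 [534.8 289.4] [array([315., 233.]), array([315., 235.])] [array([324., 233.])]
10 [535.5 292.3] [array([314., 232.]), array([314., 235.])] [array([324., 232.])]
15 [535.9 295.2] [array([313., 232.]), array([313., 235.])] [array([324., 231.])]
20 [536.1 298.1] [array([311., 232.]), array([311., 235.])] [array([324., 230.])]
25 [536.  301.1] [array([310., 232.]), array([310., 235.])] [array([324., 229.])]
[446.30877284 236.88923946 108.53821283]
```

View pics/crop7.png

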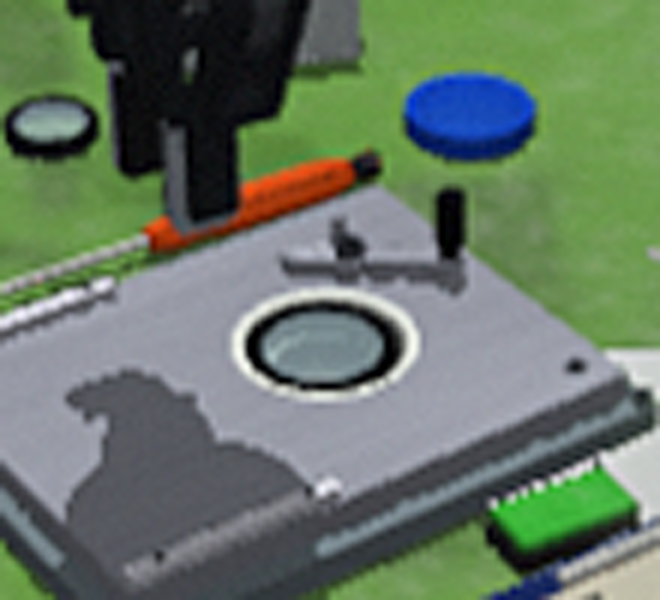

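The lens sits flat in the seat, with the cream ring even around it at (325,345). The post is at about 10° from open. Going to its -y side with shut fingers.

>>> {"method": "jog_arm", "body": {"increments": [[[0.92,0.104,0],[0,0,0]],[[0.92,0.104,0],[0,0,0]],[[0.92,0.104,0],[0,0,0]],[[0,0,0],[0,0,-0.98]],[[0,0,0],[0,0,0]],[[0,0,0],[0,0,0]]], "fingers": 0}}

```text
t: 9.8
ee_pos: [551.6, 270.5, 107.7]
ee_rot: [[0.876, 0.482, -0.002], [0.482, -0.876, -0.0], [-0.002, -0.0, -1.0]]
contact_force: [0.2, 0.2, 1.1]
finger_gap: -0.2
grip_force: 0.0
```

>>> {"method": "jog_arm", "body": {"increments": [[[0,0,0.45],[0,0,0]],[[0,0,0.45],[0,0,0]],[[0,0,0.45],[0,0,0]],[[0,0,0],[0,0,0]],[[0,-0.1,0],[0,0,0]],[[0,-0.1,0],[0,0,0]],[[0,-0.1,0],[0,0,0]],[[0,0,0],[0,0,0]]]}}

```text
t: 10.6
ee_pos: [547.7, 281.6, 55.8]
ee_rot: [[0.876, 0.483, 0.004], [0.483, -0.876, 0.001], [0.003, 0.001, -1.0]]
contact_force: [2.7, -1.2, -0.1]
finger_gap: -0.1
grip_force: 1.1
```

```bash
cat >> h.py <<'E'
def fix():
    q=sense();a=np.radians(29);d=q['ee_pos'][:2]-[490,256.6]
    print('TCP fixture',d[0]*np.cos(a)+d[1]*np.sin(a),-d[0]*np.sin(a)+d[1]*np.cos(a),q['ee_pos'][2],'force',q['contact_force'].round(1))
def post():
    s,L=scan();g=s['img'].mean(2)
    r=np.hypot(L[...,0]-31,L[...,1]-31);k=(g<60)&(r>24)&(r<40)&(L[...,2]>30)&(L[...,2]<57)&(L[...,0]>40)&(s['z_map']>0)
    if k.any():
        m=np.median(L[k],axis=0);print('dark',k.sum(),m.round(1),np.degrees(np.arctan2(m[1]-31,m[0]-31)).round(1))
E
python3 -c "
from h import *
fix();post()"
```

```text
TCP fixture 62.57999365587736 -6.123780054303371 55.76811508629441 force [ 2.7 -1.2 -0.1]
dark 26 [56.5  9.  43.2] -40.8
```

>>> {"method": "jog_arm", "body": {"increments": [[[-0.01,-0.1,0],[0,0,0]],[[-0.01,-0.1,0],[0,0,0]],[[-0.01,-0.1,0],[0,0,0]],[[-0.01,-0.1,0],[0,0,0]],[[-0.01,-0.1,0],[0,0,0]],[[-0.01,-0.1,0],[0,0,0]],[[-0.01,-0.1,0],[0,0,0]],[[0,0,0],[0,0,0]]]}}

```text
t: 11.45
ee_pos: [529.3, 305.1, 54.4]
ee_rot: [[0.875, 0.484, -0.001], [0.484, -0.875, 0.0], [-0.001, -0.001, -1.0]]
contact_force: [1.6, -0.7, -0.5]
finger_gap: 0.1
grip_force: 0.1
```

```bash
python3 -c "
from h import *
fix();post()"
```

```text
TCP fixture 57.92191685195952 23.36919300524391 54.406124753777775 force [ 1.6 -0.7 -0.5]
dark 29 [56.2 11.1 51.8] -38.2
```

>>> {"method": "jog_arm", "body": {"increments": [[[0,-0.07,0],[0,0,0]],[[0,-0.07,0],[0,0,0]],[[0,-0.07,0],[0,0,0]],[[0,0,0],[0,0,0]]]}}

```text
t: 11.9
ee_pos: [525.8, 311.6, 54.4]
ee_rot: [[0.875, 0.484, -0.001], [0.484, -0.875, -0.0], [-0.001, 0.0, -1.0]]
contact_force: [-0.2, -0.7, -0.3]
finger_gap: 0.1
grip_force: 0.7
```

>>> {"method": "jog_arm", "body": {"increments": [[[0,-0.04,0],[0,0,0]],[[0,-0.03,0],[0,0,0]],[[0,0,0],[0,0,0]]]}}

```text
t: 12.2
ee_pos: [524.7, 313.9, 54.4]
ee_rot: [[0.875, 0.483, -0.0], [0.483, -0.875, -0.0], [-0.0, 0.0, -1.0]]
contact_force: [-0.4, -2.3, -0.9]
finger_gap: -0.2
grip_force: 1.2
```

```bash
python3 -c "
from h import *
fix()"
```

```text
TCP fixture 58.14525807253315 33.264253788535115 54.40732328939593 force [-0.4 -2.3 -0.9]
```

>>> {"method": "jog_arm", "body": {"increments": [[[0,-0.03,0],[0,0,0]],[[0,-0.03,0],[0,0,0]],[[0,0,0],[0,0,0]]]}}

```text
t: 12.5
ee_pos: [523.5, 315.8, 54.4]
ee_rot: [[0.875, 0.483, -0.0], [0.483, -0.875, -0.001], [-0.001, 0.0, -1.0]]
contact_force: [-1.5, -3.8, -0.5]
finger_gap: 0.1
grip_force: 1.7
```

```bash
python3 -c "
from h import *
fix()"
```

```text
TCP fixture 58.02902239598351 35.5709339454951 54.371595547318286 force [-1.5 -3.8 -0.5]
```

>>> {"method": "jog_arm", "body": {"increments": [[[0,-0.03,0],[0,0,0]],[[0,-0.02,0],[0,0,0]],[[0,0,0],[0,0,0]]]}}

```text
t: 12.8
ee_pos: [522.6, 317.1, 54.3]
ee_rot: [[0.876, 0.483, -0.001], [0.483, -0.876, -0.001], [-0.001, 0.001, -1.0]]
contact_force: [-0.5, -6.5, 0.5]
finger_gap: -0.2
grip_force: 2.2
```

```bash
python3 -c "
from h import *
fix()"
```

```text
TCP fixture 57.83746098944584 37.15723557008327 54.31544493610888 force [-0.5 -6.5  0.5]
```

>>> {"method": "jog_arm", "body": {"increments": [[[0,-0.03,0],[0,0,0]],[[0,0,0],[0,0,0]],[[0,0,0],[0,0,0]]]}}

```text
t: 13.1
ee_pos: [522.4, 317.5, 54.3]
ee_rot: [[0.876, 0.482, -0.0], [0.482, -0.876, -0.002], [-0.001, 0.002, -1.0]]
contact_force: [0.3, -7.2, -0.2]
finger_gap: -0.1
grip_force: 3.0
```

```bash
python3 -c "
from h import *
fix()"
```

```text
TCP fixture 57.86687543764887 37.52599153322072 54.26336199647001 force [ 0.3 -7.2 -0.2]
```

>>> {"method": "jog_arm", "body": {"increments": [[[0,0.2,0],[0,0,0]],[[0,0.3,0],[0,0,0]],[[0,0,-1],[0,0,0]],[[0,0,-1],[0,0,0]],[[-1,0,-0.5],[0,0,0]],[[-1,0,0],[0,0,0]],[[-1,0,0],[0,0,0]],[[0,0,0],[0,0,0]],[[0,0,0],[0,0,0]]]}}

```text
t: 14.0
ee_pos: [427.5, 243.5, 155.3]
ee_rot: [[0.876, 0.483, 0.002], [0.483, -0.876, 0.001], [0.003, -0.0, -1.0]]
contact_force: [0.1, 0.6, 0.2]
finger_gap: -0.1
grip_force: 0.0
```

Run:
```python
from h import *
fix();post();lens()
s=snapshot('side');s2=snapshot('top')
a=np.radians(29);F=np.array([[np.cos(a),np.sin(a)],[-np.sin(a),np.cos(a)]])
for b in (35,40,45): 
  w=F.T@(31+34*np.array([np.cos(np.radians(b)),np.sin(np.radians(b))]))+[490,256.6];u,v=proj(s,[*w,54]);u2,v2=proj(s2,[*w,54]);print(b,((u-260)*6,(v-200)*6),((u2-290)*6,(v2-210)*6))
A=cv2.resize(s['img'][200:290,260:345],None,fx=6,fy=6,interpolation=cv2.INTER_CUBIC)[:540]
B=cv2.resize(s2['img'][210:300,290:335],None,fx=6,fy=6,interpolation=cv2.INTER_CUBIC)
save('crop8',np.hstack([A,B]))
```

```text
TCP fixture -61.0397722182268 18.83056249816863 155.34210404632063 force [0.1 0.6 0.2]
dark 45 [54.6 51.6 44. ] 41.1
side -28 17 [21.8 23.2 24.1] [183. 187. 184.]
side -22 15 [22.1 23.  23.7] [47. 52. 55.]
side -16 16 [21.2 22.  23.5] [122. 140. 144.]
side -10 18 [22.8 23.5 24.3] [118. 135. 140.]
side -4 13 [22.7 23.6 24.3] [117. 135. 140.]
side 2 13 [22.6 23.3 24.2] [118. 136. 140.]
side 8 16 [22.4 23.2 24. ] [117. 135. 140.]
side 14 12 [21.6 22.8 23.8] [110. 128. 132.]
side 20 15 [21.  22.1 23.3] [35. 39. 41.]
side 26 17 [15.8 21.3 23.4] [144. 146. 140.]
side 32 15 [21.9 22.4 23.5] [174. 177. 182.]
35 (np.float64(316.5237553451175), np.float64(136.52907048761585)) (np.float64(36.715129227942384), np.float64(184.75475217459677))
40 (np.float64(308.264915869931), np.float64(135.24139024717783)) (np.float64(33.1613268939434), np.float64(192.40747052265192))
45 (np.float64(299.8223298213318), np.float64(134.33183813109196)) (np.float64(30.299306248853895), np.float64(200.33780077371762))
```

View pics/crop8.png

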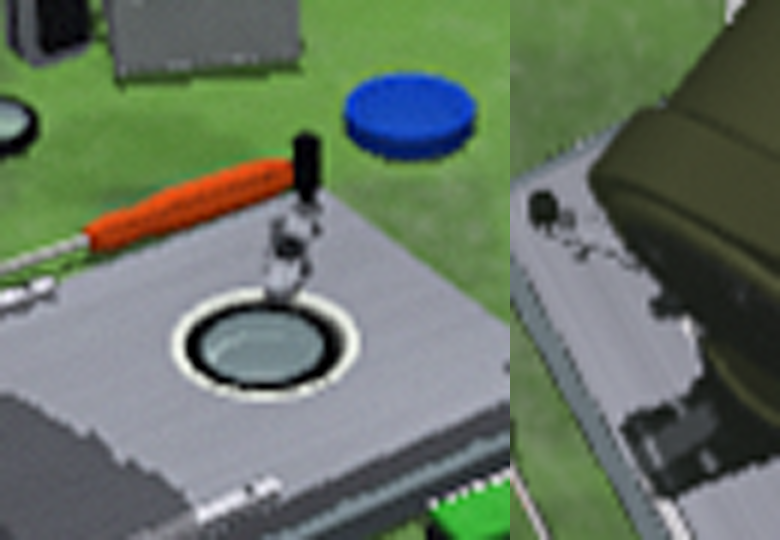

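The side view shows the lens still flat and the nose over the rim. The post is close to 45°. I'll push once more to confirm it is against the stop.

>>> {"method": "jog_arm", "body": {"increments": [[[1,0,0],[0,0,0]],[[1,0,0],[0,0,0]],[[1,0,0],[0,0,0]],[[0,0,0],[0,0,0]],[[0,0,0.84],[0,0,0]],[[0,0,0.84],[0,0,0]],[[0,0,0.84],[0,0,0]],[[0,-0.2,0],[0,0,0]],[[0,-0.2,0],[0,0,0]],[[0,0,0],[0,0,0]]]}}

```text
t: 15.2
ee_pos: [523.9, 317.2, 55.1]
ee_rot: [[0.875, 0.485, 0.001], [0.485, -0.875, 0.001], [0.001, -0.0, -1.0]]
contact_force: [-0.1, -0.5, 0.0]
finger_gap: -0.1
grip_force: 0.0
```

```bash
python3 -c "
from h import *
fix()"
```

```text
TCP fixture 59.04409880221477 36.597228143203225 55.14510294348757 force [-0.1 -0.5  0. ]
```

>>> {"method": "jog_arm", "body": {"increments": [[[0,-0.03,0],[0,0,0]],[[0,0,0],[0,0,0]],[[0,0,0],[0,0,0]]]}}

```text
t: 15.5
ee_pos: [524.0, 316.9, 54.8]
ee_rot: [[0.876, 0.483, 0.002], [0.483, -0.876, 0.001], [0.002, -0.0, -1.0]]
contact_force: [0.8, 0.3, 0.2]
finger_gap: 0.0
grip_force: 0.0
```

>>> {"method": "jog_arm", "body": {"increments": [[[0,-0.03,0],[0,0,0]],[[0,0,0],[0,0,0]],[[0,0,0],[0,0,0]]]}}

```text
t: 15.8
ee_pos: [523.3, 317.3, 53.9]
ee_rot: [[0.876, 0.483, 0.0], [0.483, -0.876, -0.0], [0.0, 0.0, -1.0]]
contact_force: [1.3, -0.4, 1.8]
finger_gap: -0.4
grip_force: 0.7
```

```bash
python3 -c "
from h import *
fix()"
```

```text
TCP fixture 58.54689593367209 36.94007540862208 53.867946328812224 force [ 1.3 -0.4  1.8]
```

>>> {"method": "jog_arm", "body": {"increments": [[[0,-0.04,0],[0,0,0]],[[0,0,0],[0,0,0]],[[0,0,0],[0,0,0]]]}}

```text
t: 16.1
ee_pos: [523.0, 317.7, 53.8]
ee_rot: [[0.876, 0.482, 0.001], [0.482, -0.876, -0.002], [0.0, 0.002, -1.0]]
contact_force: [3.7, -5.1, 2.1]
finger_gap: 0.3
grip_force: 2.8
```

>>> {"method": "jog_arm", "body": {"increments": [[[0,-0.04,0],[0,0,0]],[[0,0,0],[0,0,0]],[[0,0,0],[0,0,0]]]}}

```text
t: 16.4
ee_pos: [522.9, 318.0, 53.7]
ee_rot: [[0.876, 0.481, 0.001], [0.481, -0.876, -0.003], [-0.0, 0.003, -1.0]]
contact_force: [4.7, -7.8, 2.9]
finger_gap: -0.2
grip_force: 4.1
```

```bash
python3 -c "
from h import *
fix()"
```

```text
TCP fixture 58.500950726133155 37.7605543750541 53.70020476883978 force [ 4.7 -7.8  2.9]
```

It stalls: the force rises with no travel, so the keeper is on the stop. Now moving clear.

>>> {"method": "jog_arm", "body": {"increments": [[[0,0.2,0],[0,0,0]],[[0,0.3,0],[0,0,0]],[[0,0,-1],[0,0,0]],[[0,0,-1],[0,0,0]],[[-1,0,-1],[0,0,0]],[[-1,0,-1],[0,0,0]],[[-1,0,0],[0,0,0]],[[0,0,0],[0,0,0]],[[0,0,0],[0,0,0]],[[0,0,0],[0,0,0]]]}}

```text
t: 17.4
ee_pos: [435.0, 249.6, 204.3]
ee_rot: [[0.876, 0.483, 0.0], [0.483, -0.876, 0.001], [0.001, -0.001, -1.0]]
contact_force: [0.1, -0.1, 0.0]
finger_gap: -0.3
grip_force: 0.0
```

```bash
python3 -c "
from h import *
fix();post();lens()
print(finish_job())"
```

```text
TCP fixture -51.479485537294536 20.52516193632023 204.2937484924527 force [ 0.1 -0.1  0. ]
dark 46 [53.9 51.2 44.6] 41.4
side -28 14 [22.2 22.8 23.8] [191. 195. 191.]
side -22 15 [21.5 22.3 23.8] [45. 50. 51.]
side -16 17 [21.4 22.7 23.8] [123. 141. 145.]
side -10 18 [22.  23.5 24.5] [121. 139. 143.]
side -4 17 [22.7 23.4 24.3] [117. 135. 139.]
side 2 14 [23.2 23.5 24.4] [117. 135. 140.]
side 8 17 [22.  23.5 24.8] [115. 134. 139.]
side 14 12 [21.9 22.7 23.8] [113. 131. 135.]
side 20 15 [21.1 22.1 22.7] [36. 41. 43.]
side 26 20 [17.4 22.3 23.2] [154. 157. 151.]
side 32 12 [21.8 22.9 23.4] [170. 173. 178.]
the job is handed in; nothing more can be done
None
```

Job handed in at about 17 s: the lens lies flat in its seat, the keeper stalled on a firm second push so I take it to be on its stop (its angle read only to a few degrees) with its nose over the rim, and the arm is clear.

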